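# Hold the stamp ready over the form

## Task

Pick up the self-inking stamp from the right of the hole punch, carry it over the top of the hole punch and bring it to the form whose raised guide frame has the rectangular opening (not the round one). Finish holding the stamp still and upright just above that frame, about 1 cm clear of it, centred and squared with the opening so that it could go straight down in (either way round). Do not touch either form with the stamp, do not disturb the punch or the other things on the desk, and do not let go: the program ends while the gripper still holds the stamp.

Things in the scene. Friction and masses are not known exactly. Their poses are not given: they have to be found in the camera images.
- stamp: self-inking stamp standing upright, loose, about 75 g. Origin: centre of its underside; z up, y along its longer side. Lower body 34 (x) x 50 (y) mm up to 42 mm; narrower neck to 56 mm; handle block 38 (x) x 54 (y) mm from 56 to 82 mm up: grip it there. The handle is fixed and does not press down. Starts on the robot's right (lower y) of the hole punch
- rect_form_guide (a point): centre of the rectangular opening in the guide frame of rect_form, at the frame's top, 52 mm above the desk. x: the opening's short side (46 mm), y: its long side (62 mm), z up. Bars 8 mm wide (outside 62 x 78 mm), standing 5 mm above the paper. Squared means the stamp's y lies along this y, either way round
- rect_form: form holder with the rectangular guide: grey box fixed to the desk, 110 (x) x 130 (y) x 46 mm; on top paper, a steel clip (to 52 mm above the desk) at its +y edge and a raised black frame. Origin: centre of its underside; the frame's centre is 18 mm towards -y. Left (higher y) of the hole punch, nearer to the robot or further than the other form: they swap
- round_form: the other form holder, the same box, paper and clip, but with a raised black ring guide (outer diameter 66 mm, opening 50 mm, top 52 mm above the desk, its centre 18 mm towards -y from the origin). Fixed to the desk. Not the target. Both boxes stand among loose papers and an open book (scenery, below 40 mm, lower than the boxes)
- hole_punch: heavy-duty hole punch standing on the desk, loose: 298 mm long along its y (lying roughly along the world's x, ahead of the robot), 112 mm wide along its x, 84 mm high. Origin: centre of its underside. It stands between the stamp (right) and the forms (left)
- mouse: black computer mouse, 105 x 60 x 43 mm, bystander; origin: centre of its underside
- calculator: desk calculator, 135 x 80 x 15 mm, bystander; origin: centre of its underside
- glue_stick: glue stick standing upright, 28 mm diameter, 94 mm high, bystander beyond and right of the stamp; origin: centre of its underside
Things that resemble listed ones, but are neither listed nor needed, are in the scene too. What is shaped like the stamp but blue or green is not meant.

How it is judged (in metres and radians):
On the way, in this order (a step that is already met when the one before it is completed fails the run):
1. the stamp is held clear of the desk (height (world z) of stamp above 0.02 m and contact force between the fingers and stamp above 0.5 N), for 0.1 s.
2. the held stamp passes over the top of the hole punch without touching it (x of stamp in the frame of hole_punch between -0.06 and 0.06 m and y of stamp in the frame of hole_punch between -0.16 and 0.16 m and z of stamp in the frame of hole_punch above 0.08 m and contact force between the fingers and stamp above 0.5 N), for 0.04 s.
At the end, for the whole second after the job is handed in: The gripper still holds the stamp at rest, its underside 3 to 20 mm above the rectangular guide frame, within 6 mm of its centre along each side, squared with it within 0.12 rad (either way round), upright within 0.1 rad, and touching neither form nor the punch (x of stamp in the frame of rect_form_guide between -0.006 and 0.006 m and y of stamp in the frame of rect_form_guide between -0.006 and 0.006 m and z of stamp in the frame of rect_form_guide between 0.003 and 0.02 m and angle between the y axis of stamp and the y axis of rect_form_guide, either way round below 0.12 rad and angle between stamp's own z axis and vertical below 0.1 rad and linear speed of stamp below 0.02 m/s and angular speed of stamp below 0.2 rad/s and contact force between the fingers and stamp above 0.5 N and contact force between stamp and rect_form below 0.05 N and contact force between stamp and round_form below 0.05 N and contact force between stamp and hole_punch below 0.05 N); the arm keeps its last pose, push and grip.
It fails at once if the stamp touches a form (contact force between stamp and rect_form above 0.3 N or contact force between stamp and round_form above 0.3 N).
It fails at once if the stamp hits the hole punch, or the punch is moved more than 15 mm (contact force between stamp and hole_punch above 1 N or distance of hole_punch from where it was at the start of the episode above 0.015 m).
It fails at once if a bystander is moved more than 20 mm (distance of any of mouse, calculator, glue_stick from where it was at the start of the episode above 0.02 m).
It also fails if it takes over 42 s, if anything falls off the work surface, if the arm or the gripper's body presses on something with over 40 N, if the wrist force passes 120 N, or if a joint passes its speed limit or range.

## Robot

A 6-joint arm with a two-finger parallel gripper is mounted at the origin on the work surface; the furniture and walls round the work are solid. World frame = base frame: x ahead of the robot, y to its left, z up, the work surface at z = 0. Lengths are in mm, angles in rad, forces in N, time in s.
With the tool pointing down it reaches from about 250 to 725 mm from the base axis. Payload 9.7 kg.
Tool frame: the origin (TCP) lies on the centre line of the jaws, within the pads' length; the fingertips stand 25 mm ahead of it and the grasp point (between the pads) lies 6 mm ahead of it (bot.tip_extent is the z of the fingertips in the tool frame, in mm); z points along the fingers, y is the line along which they close (so a half turn about z gives the same grasp; the last joint's range is limited). The gripper opens to 85 mm and grips with 20 to 120 N. Pads are 22 mm wide; open, the fingers measure 114 mm over their backs; the gripper's body (76 mm by 85 mm) begins 54 mm behind the grasp point. The pads swing forward as they close: fully open they stand 13 mm farther back than shut.
Start: joints at [-1.137, 0.087, 0.176, 1.66, 0, 1.571], TCP at [231.174, -499.055, 256.284] pointing down, gripper open.
Joint ranges: [-3.13, 3.13], [-0.85, 1.81], [-1.15, 1.24], [-2.2, 2.28], [-1.44, 1.52], [-3.14, 3.14]. Speed limits (rad/s): [2.22, 2.22, 2.57, 3.14, 3.14, 3.14].

## Interface

Orientations are given as a unit quaternion [w, x, y, z].
In Python, from rig import bot, jaws, cams, workorder, monitor gives the robot as it stands. Calls block until the motion is done:
- bot.move_ptp(position, orientation): joint-space move of the TCP to a pose.
- bot.move_linear(position, attitude=None, speed=150): straight line of the TCP; attitude=None keeps the orientation; speed is the mean speed in mm/s.
- bot.movej(angles): joint-space move.
- jaws.grip(opening, f_grip=None): opening from 0.0 (shut) to 1.0 (fully open); f_grip is the grip in N (None keeps the last); returns when the fingers have stopped.
- bot.wait(seconds).
- bot.solve_ik(position, orientation): joint angles nearest the present ones, or None.
- cams.capture(name): name is "side" or "top"; returns a dict with "pixels" (420x560x3 uint8, red, green, blue), "z_map" (420x560 float32, mm along the optical axis (not along the pixel's ray), 0 where there is no reading), "fx", "fy", "cx", "cy" (pixels), "R" (3x3) and "t" (3): a world point X has camera coordinates R X + t. Camera axes: x right, y down, z forward; pixel columns grow to the right and rows downward; lengths in mm; the calibration is good to about 2 mm. A picture is of the moment at which its call begins.
A pose or a line that the arm cannot do raises bot.MotionError and nothing moves.
- workorder.hand_in(): hands the job in; it is judged then, once.
Readings, each from a call of its own:
- monitor.current_clock(): time.
- monitor.current_joints(): joint angles.
- monitor.current_qd(): joint speeds.
- monitor.current_joint_efforts(): joint torques, N m.
- monitor.current_position(): TCP position.
- monitor.current_tcp_rot(): TCP orientation.
- monitor.current_wrist_force(): force on the tool from outside, world axes, zero at the start.
- monitor.current_ft_torque(): the same for the moment, N m.
- monitor.current_finger_gap(): opening from 0.0 (shut) to 1.0 (fully open).
- monitor.current_grip_force(): force on a finger pad.
Only numpy, scipy, OpenCV 4.12 (cv2) and the standard library are available. Lean on these libraries where they do the work, as an engineer would, in place of code of your own. Each camera call takes 0.05 s, during which the arm holds its last target. There are 200 camera calls.

## Working session

There is one attempt and no reset: what is moved stays moved. The work goes in short steps, each a Python script; the robot and the scene stay as the last script left them, time stands still between calls to the robot, and variables do not carry over. Pictures are saved under pics/ and viewed, at most 10 in all, crops included, and the job is handed in when it is done.

```bash
mkdir -p pics && ls && python3 - <<'E'
from rig import bot,jaws,cams,monitor
import cv2,pickle
d={}
for n in("top","side"):
    c=cams.capture(n);d[n]=c
    cv2.imwrite(f"pics/{n}0.png",c["pixels"][:,:,::-1])
    print(n,c["fx"],c["cx"],c["cy"],c["R"].round(3).tolist(),c["t"])
pickle.dump(d,open("c0.pkl","wb"))
print(monitor.current_clock(),monitor.current_tcp_rot(),bot.tip_extent)
E
```

```text
pics
top 407.22743773873816 282.24312237804776 203.77594049497586 [[0.028, -1.0, 0.013], [-0.996, -0.029, -0.088], [0.089, -0.011, -0.996]] [-157.57260886  457.34875869 1227.95650718]
side 479.5937064009587 282.49783418737906 200.2867666658519 [[-1.0, 0.002, 0.008], [-0.003, 0.842, -0.54], [-0.007, -0.54, -0.842]] [ 439.09552759  149.30506713 1184.04981552]
0.1 [-5.82135408e-04  9.76567314e-01  2.15211347e-01 -1.33416764e-04] 25.0
```

View pics/top0.png

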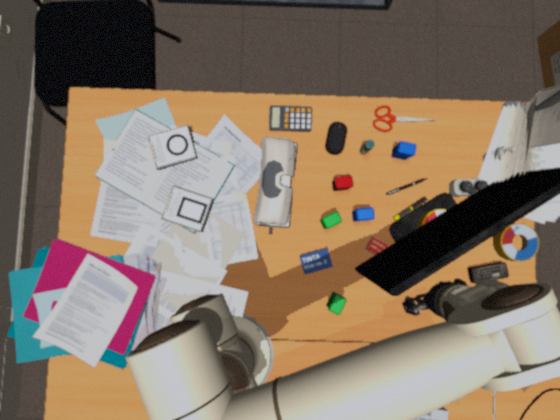

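View pics/side0.png

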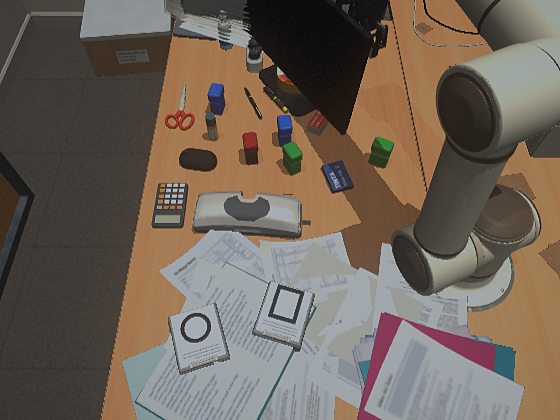

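Top view: the red upright stamp at (343,182) is the candidate. Possible confusions are blue (404,150) and (364,214), green (331,219) and (337,304), and the flat red box at (378,245). The rectangular frame is at (192,208), the round ring at (177,145), and the punch at (277,182). The side view agrees: red stamp (250,148), rectangular frame (286,303), ring (197,328).

```bash
cat > h.py <<'E'
import numpy as np,cv2
def cloud(c):
    v,u=np.mgrid[:420,:560];z=c["z_map"].astype(float)
    P=np.stack([(u-c["cx"])/c["fx"]*z,(v-c["cy"])/c["fy"]*z,z],-1)
    W=(P-np.array(c["t"]))@np.array(c["R"]);W[z<=0]=np.nan
    return W
def onplane(c,uv,h):
    uv=np.atleast_2d(uv).astype(float);R=np.array(c["R"])
    d=np.c_[(uv[:,0]-c["cx"])/c["fx"],(uv[:,1]-c["cy"])/c["fy"],np.ones(len(uv))]@R
    o=-R.T@np.array(c["t"]);return o+d*((h-o[2])/d[:,2])[:,None]
def rect(xy):
    (cx,cy),(w,h),a=cv2.minAreaRect(xy.astype(np.float32))
    if w<h: w,h,a=h,w,a+90
    return np.round([cx,cy,w,h,(a+90)%180-90],1)   # a = long-side direction, deg
def comp(mask,seed):
    n,l,s,ce=cv2.connectedComponentsWithStats(mask.astype(np.uint8));
    k=1+np.argmin([np.hypot(*(c-np.array(seed))) if s[i+1,4]>12 else 1e9 for i,c in enumerate(ce[1:])]);return l==k
E
python3 - <<'E'
import pickle;from h import *
d=pickle.load(open("c0.pkl","rb"))
S={"top":dict(st=(343,182),fr=(192,208),pu=(277,182)),"side":dict(st=(250,148),fr=(286,303),pu=(248,212))}
for n,c in d.items():
    W=cloud(c);hsv=cv2.cvtColor(c["pixels"],cv2.COLOR_RGB2HSV).astype(int);s=S[n]
    red=((hsv[...,0]<8)|(hsv[...,0]>172))&(hsv[...,1]>130)&(hsv[...,2]>50)
    m=comp(red,s["st"]);p=W[m];z=p[:,2];print(n,"stamp",m.sum(),"z",np.nanpercentile(z,[2,50,98]).round(1))
    t=p[z>np.nanpercentile(z,95)-8];print(" topface",len(t),t.mean(0).round(1),rect(t[:,:2]))
    g=hsv[...,2]<90; m=comp(g,s["fr"]);p=W[m]
    print(" frame z",np.nanmedian(p[:,2]).round(1),m.sum(),rect(p[~np.isnan(p[:,0]),:2]))
    cs,hi=cv2.findContours(m.astype(np.uint8),cv2.RETR_CCOMP,cv2.CHAIN_APPROX_NONE)
    for q,hh in zip(cs,hi[0]): 
        if len(q)>8: print("  contour hole" if hh[3]>=0 else "  contour out",rect(onplane(c,q[:,0],52)[:,:2]))
    u,v=s["pu"]; b=np.zeros((420,560),bool);b[v-60:v+60,u-70:u+70]=1
    p=W[b&(W[...,2]>25)&(W[...,2]<110)]
    A=W[...,:2]; sel=b&(W[...,2]>30)&(W[...,2]<110); mm=comp(sel,s["pu"]);p=W[mm];print(" punch",len(p),np.percentile(p[:,2],[50,99]).round(),rect(p[:,:2]),p.min(0).round(),p.max(0).round())
x=d["top"]["pixels"][130:260,290:440,::-1];y=d["side"]["pixels"][80:190,190:340,::-1]
f=lambda a:cv2.resize(a,(400,300),interpolation=cv2.INTER_CUBIC)
cv2.imwrite("pics/crop1.png",np.hstack([f(x),f(y)]))
E
```

```text
top stamp 233 z [33.3 80.7 86. ]
 topface 189 [ 527.8 -321.6   81.5] [ 528.1 -321.6   49.3   35.8  -83. ]
 frame z 71.2 44 [530.6 -86.1  50.5   9.2   1.8]
  contour out [533.6 -85.4  51.6   9.    1.8]
 punch 2753 [72. 85.] [ 528.3 -121.7  268.5  107.8   -3.9] [ 397. -177.   33.] [666. -60.  88.]
side stamp 241 z [56.9 78.1 82.8]
 topface 194 [ 526.8 -317.9   78.9] [ 527.1 -317.9   54.4   36.1  -82.4]
 frame z 50.1 381 [431.6 128.2  80.3  62.2  73.4]
  contour out [431.7 129.6  77.4  61.9  73.3]
  contour hole [431.9 129.6  66.1  50.2  73. ]
 punch 3752 [68. 82.] [ 527.8 -114.7  269.7  106.9   -3.7] [ 396. -172.   30.] [665. -53.  85.]
```

View pics/crop1.png

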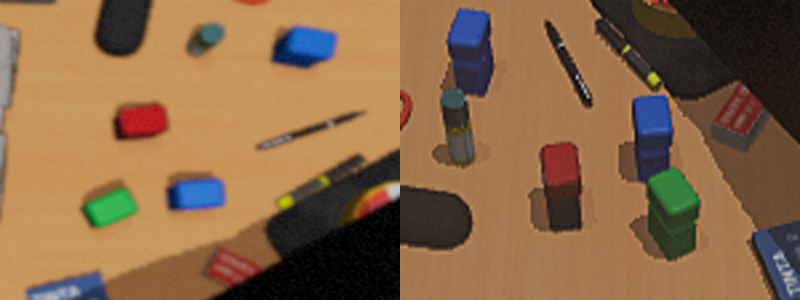

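The crop shows the red stamp at (140,120) in the top crop and (560,185) in the side crop. It stands upright with its long side roughly along y, and the nearest neighbours are over 10 cm away. Next I check where the monitor stands relative to the approach, then refine the frame in the top view.

```bash
python3 - <<'E'
import pickle;from h import *
from rig import bot
d=pickle.load(open("c0.pkl","rb"))
c=d["top"];W=cloud(c)
for y in range(-700,-150,50):
    q=[]
    for x in range(150,700,50):
        z=np.concatenate([(lambda V:V[(abs(V[:,0]-x)<25)&(abs(V[:,1]-y)<25),2])(cloud(k).reshape(-1,3)) for k in d.values()])
        q.append(int(z.max()) if len(z) else -1)
    print(y,q)
hsv=cv2.cvtColor(c["pixels"],cv2.COLOR_RGB2HSV).astype(int)
for th in(90,110,130):
    b=np.zeros((420,560),np.uint8);b[190:226,168:216]=(hsv[190:226,168:216,2]<th)
    cs,hi=cv2.findContours(b,cv2.RETR_CCOMP,cv2.CHAIN_APPROX_NONE)
    for q,hh in zip(cs,hi[0]):
        if len(q)>30: print(th,hh[3]>=0,rect(onplane(c,q[:,0],52)[:,:2]))
def Q(a): a=np.radians(a+90)/2; return [0,np.cos(a),np.sin(a),0]
for p,a in(((527,-319,200),7.5),((527,-319,76),7.5),((500,-110,230),0),((431.7,129.6,138),-16.7)):
    r=bot.solve_ik(list(p),Q(a)); print(p,None if r is None else np.round(r,2))
E
```

```text
-700 [5, -1, 35, 33, 3, 360, 369, 363, 69, 8, 6]
-650 [4, 4, 7, 9, -1, 368, 368, 102, 45, 6, 9]
-600 [8, 5, 5, -1, 368, 369, 244, 20, 13, 7, 6]
-550 [5, 7, 694, 689, 369, 366, 49, 20, 16, 85, 84]
-500 [706, 714, 714, 715, 368, 133, 19, 18, 16, 87, 89]
-450 [703, 705, 714, 708, 270, 11, 8, 17, 7, 76, 7]
-400 [694, 695, 700, 365, 34, 85, 89, 6, 6, 8, 99]
-350 [693, 693, 661, 147, 7, 83, 86, 86, 87, 6, 52]
-300 [689, 684, 18, 21, 18, 87, 85, 85, 86, 18, 39]
-250 [682, 665, 20, 23, 17, 84, 84, 6, 6, 7, 28]
-200 [672, 5, 20, 22, 6, 8, 6, 7, 48, 51, 42]
110 False [427.9  76.3  82.7   4.9 -16.7]
110 False [433.4 125.6  74.6  57.3  73.3]
110 True [433.4 125.7  70.9  55.4  73.3]
130 False [427.9  76.2  82.7   7.5 -17.1]
130 False [433.5 125.8  75.7  59.1  73.3]
130 True [432.5 126.   69.2  53.5  73.2]
(527, -319, 200) [-0.54  0.23  0.23  1.57  0.    0.9 ]
(527, -319, 76) [-0.54  0.25  0.01  1.33  0.    0.9 ]
(500, -110, 230) [-0.22 -0.01  0.02  1.61  0.    1.35]
(431.7, 129.6, 138) [ 0.29 -0.16 -0.29  1.44  0.    2.15]
```

The monitor screen runs from about (300,-370) to (430,-700) and is 370 mm high, standing between the gripper and the stamp. I go over it. The cameras show an equal y bias of ±2 mm, so I use the mean.

```bash
cat >> h.py <<'E'
def Q(a): a=np.radians(a+90)/2; return [0,np.cos(a),np.sin(a),0]  # tool down, tool y at a deg
E
python3 - <<'E'
from h import *
from rig import bot,jaws,monitor,cams
q0=list(monitor.current_tcp_rot())
bot.move_linear([231.2,-499,460],speed=200)
print(monitor.current_wrist_force())
bot.move_ptp([527.3,-319.7,440],Q(7.5))
bot.move_linear([527.3,-319.7,180],speed=220)
print(monitor.current_clock(),monitor.current_position(),monitor.current_wrist_force())
c=cams.capture("side");t=cams.capture("top")
cv2.imwrite("pics/pre.png",np.hstack([cv2.resize(k["pixels"][r:r+150,u:u+200,::-1],(400,300)) for k,r,u in((c,60,150),(t,110,250))]))
E
```

```text
[-0.63044753 -0.17782337 -0.28793991]
4.5083 [ 527.56510037 -319.84105014  180.75958734] [0.75359508 0.07637599 1.20645609]
```

View pics/pre.png

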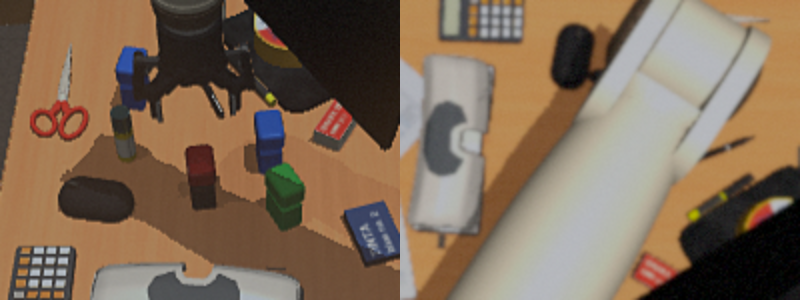

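The gripper is open in line with the red stamp at (200,175), and everything around it is undisturbed. Descend and grip.

```bash
python3 - <<'E'
from h import *
from rig import bot,jaws,monitor,cams
bot.move_linear([527.3,-319.7,75],speed=80)
print(monitor.current_position(),monitor.current_wrist_force())
jaws.grip(0.0,40)
print(monitor.current_finger_gap(),monitor.current_grip_force(),monitor.current_wrist_force())
bot.move_linear([527.3,-319.7,215],speed=100)
print(monitor.current_clock(),monitor.current_position(),monitor.current_finger_gap(),monitor.current_grip_force(),monitor.current_wrist_force())
c=cams.capture("side")
cv2.imwrite("pics/lift.png",cv2.resize(c["pixels"][40:190,150:350,::-1],(600,450)))
E
```

```text
[ 527.55336854 -319.86904536   75.62618406] [ 0.01512923 -0.06384631  0.39157778]
0.43595881923233737 40.67508101463318 [-0.59376561 -0.27333414  1.91535574]
8.1167 [ 527.10622343 -319.62609684  214.23634535] 0.43771987123886213 40.33060669898987 [ 0.61616035 -0.75202971 -0.79900343]
```

View pics/lift.png

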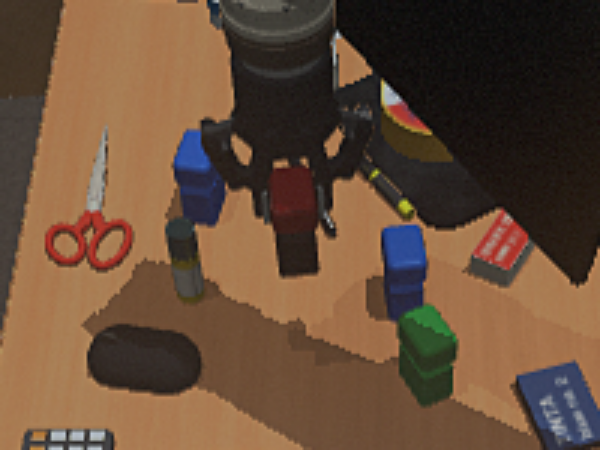

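The stamp at (295,205) is held upright by the handle, with a gap of 37 mm as expected, and nothing else has moved. Carry it over the punch with the underside at about 140 mm, then measure above the frame.

```bash
python3 - <<'E'
from h import *
from rig import bot,jaws,monitor,cams
import pickle
bot.move_linear([500,-115,215],Q(-2),speed=150)
bot.move_linear([432.5,127.7,215],Q(-16.7),speed=150)
bot.move_linear([432.5,127.7,165],speed=60)
bot.wait(.4)
print(monitor.current_clock(),monitor.current_position(),monitor.current_grip_force(),monitor.current_finger_gap())
d={n:cams.capture(n) for n in("side","top")};pickle.dump(d,open("c1.pkl","wb"))
c=d["side"];cv2.imwrite("pics/over.png",cv2.resize(c["pixels"][200:380,190:390,::-1],(660,594),interpolation=cv2.INTER_CUBIC))
W=cloud(c);hsv=cv2.cvtColor(c["pixels"],cv2.COLOR_RGB2HSV).astype(int)
red=((hsv[...,0]<8)|(hsv[...,0]>172))&(hsv[...,1]>110)&(hsv[...,2]>25);red[:200]=0;red[:,:190]=0;red[:,360:]=0
p=W[red];print(red.sum(),np.nanpercentile(p[:,2],[1,10,50,90,99]).round(1))
for lo in range(85,180,8):
    t=p[(p[:,2]>lo)&(p[:,2]<lo+8)]
    if len(t)>5: print(lo,len(t),t.min(0).round(),t.max(0).round(),rect(t[:,:2]))
E
```

```text
12.9083 [432.53884931 127.70874584 165.09638037] 40.34121751785278 0.4361208499297584
130 [164.6 166.4 169.3 171.1 172.4]
165 123 [422. 120. 165.] [450. 156. 172.] [434.8 138.5  31.5  30.7  79.1]
```

View pics/over.png

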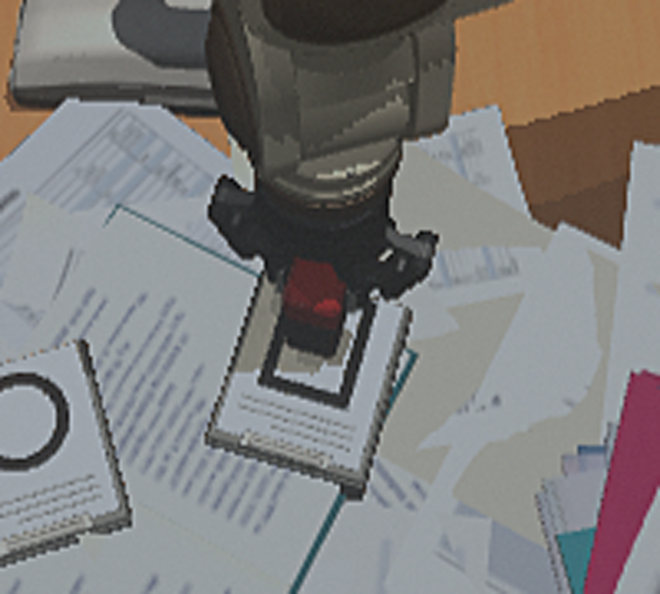

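The stamp is held over the rectangular frame and looks squared with it: handle at (315,290), opening centre near (320,340), not touching. I check the offset against the frame in the same camera using the visible front faces.

```bash
python3 - <<'E'
import pickle;from h import *
d=pickle.load(open("c1.pkl","rb"));c=d["side"];W=cloud(c)
a=np.radians(73.3);u=np.array([np.cos(a),np.sin(a)]);n=np.array([np.sin(a),-np.cos(a)])
F=np.array([431.7,129.6]);L=(W[...,:2]-F)@u;N=(W[...,:2]-F)@n;Z=W[...,2]
for lo,hi in((92,100),(100,108),(108,116),(116,124),(124,131),(132,145),(147,155),(155,163),(163,168),(168,176)):
    m=(Z>lo)&(Z<hi)&(abs(L)<45)&(abs(N)<26)
    if m.sum()<4: print(lo,m.sum());continue
    k=m&(L>12)
    s=np.polyfit(N[k],L[k],1) if k.sum()>6 else [0]
    print(lo,hi,m.sum(),"L",np.percentile(L[m],[2,50,98]).round(1),"N",N[k].min().round(1),N[k].max().round(1),"slope",round(s[0],3))
hsv=cv2.cvtColor(c["pixels"],cv2.COLOR_RGB2HSV).astype(int)
# top-face front edge by colour on plane z=172
red=((hsv[...,0]<8)|(hsv[...,0]>172))&(hsv[...,1]>110)&(hsv[...,2]>25);red[:200]=0;red[:,:190]=0;red[:,360:]=0
ys,xs=np.nonzero(red);print(xs.min(),xs.max(),ys.min(),ys.max())
for x in range(xs.min(),xs.max()+1,2):
    col=ys[xs==x]; print(x,col.min(),col.max(),hsv[col.max()-3:col.max()+14,x,2].tolist(),Z[col.max()-3:col.max()+14:2,x].round().tolist())
E
```

```text
92 100 29 L [ 1.3 21.6 23.9] N -16.2 15.0 slope 0.075
100 108 22 L [ 0.9 21.5 22.5] N -16.0 12.0 slope 0.128
108 116 25 L [ 1.1 21.5 23.2] N -16.0 14.7 slope 0.081
116 124 27 L [15.1 21.3 22.7] N -15.5 14.7 slope 0.114
124 131 25 L [18.4 20.7 22.4] N -14.7 15.0 slope 0.004
132 145 8 L [11.2 22.9 24. ] N -15.1 13.7 slope 0.11
147 155 41 L [ 8.4 23.4 25. ] N -18.0 15.8 slope 0.108
155 163 35 L [ 4.3 23.2 25.1] N -18.1 16.4 slope 0.084
163 168 101 L [-4.8 12.1 24.2] N -17.6 19.0 slope 0.02
168 176 171 L [-4.9  9.9 22.3] N -16.3 16.8 slope 0.026
278 292 279 295
278 285 290 [86, 88, 87, 85, 81, 71, 59, 59, 59, 59, 47, 47, 48, 48, 48, 45, 43] [170.0, 170.0, 167.0, 162.0, 150.0, 128.0, 122.0, 112.0, 99.0]
280 279 291 [91, 89, 87, 81, 73, 67, 55, 60, 61, 52, 48, 43, 46, 47, 46, 48, 42] [168.0, 169.0, 167.0, 160.0, 151.0, 129.0, 120.0, 108.0, 99.0]
282 279 291 [76, 79, 90, 86, 76, 68, 59, 57, 58, 59, 45, 47, 48, 49, 46, 44, 47] [169.0, 169.0, 168.0, 160.0, 151.0, 129.0, 121.0, 114.0, 102.0]
284 280 291 [78, 79, 77, 77, 79, 63, 63, 56, 58, 60, 52, 47, 47, 46, 48, 43, 49] [171.0, 172.0, 170.0, 161.0, 156.0, 144.0, 126.0, 118.0, 105.0]
286 280 294 [88, 130, 108, 92, 62, 59, 61, 56, 50, 46, 46, 45, 47, 47, 46, 41, 66] [169.0, 166.0, 162.0, 150.0, 129.0, 124.0, 112.0, 102.0, 90.0]
288 280 295 [127, 114, 93, 84, 54, 59, 61, 53, 47, 49, 48, 45, 49, 48, 47, 42, 68] [170.0, 166.0, 162.0, 153.0, 129.0, 118.0, 114.0, 101.0, 88.0]
290 281 295 [128, 119, 90, 95, 63, 62, 63, 59, 48, 50, 51, 49, 47, 50, 44, 49, 84] [166.0, 171.0, 163.0, 151.0, 131.0, 122.0, 112.0, 102.0, 89.0]
292 286 294 [79, 121, 113, 94, 59, 59, 57, 50, 42, 44, 46, 44, 38, 62, 105, 125, 118] [167.0, 169.0, 166.0, 150.0, 121.0, 113.0, 98.0, 45.0, 45.0]
```

```bash
cat > m.py <<'E'
from h import *
a=np.radians(73.3);u=np.array([np.cos(a),np.sin(a)]);n=np.array([np.sin(a),-np.cos(a)])
F=np.array([431.7,129.6])
def meas(c,tz):
    W=cloud(c)-[0,0,0];L=(W[...,:2]-F)@u;N=(W[...,:2]-F)@n;Z=W[...,2]-tz+75   # Z above stamp underside
    for lo,hi in((6,40),(58,72)):
        m=(Z>lo)&(Z<hi)&(abs(L)<45)&(abs(N)<26)&(L>10);m&=abs(L-np.median(L[m]))<4
        for _ in range(4):
            s=np.polyfit(N[m],L[m],1);m&=abs(L-np.polyval(s,N))<2
        print(lo,m.sum(),"slope %.3f L0 %.1f"%tuple(s),"N",np.percentile(N[m],[1,99]).round(1))
    # bottom front edge: last dark pixel in each column, cast on the underside plane
    V=c["pixels"].max(2).astype(int);E=[]
    for x in range(270,300):
        col=np.nonzero((abs(L[:,x])<40)&(abs(N[:,x])<22)&(Z[:,x]>2)&(Z[:,x]<30))[0]
        if len(col): E.append((x,col.max()+.5))
    P=onplane(c,E,tz-75)[:,:2];l=(P-F)@u;k=(P-F)@n;g=abs(l-np.median(l))<3
    s=np.polyfit(k[g],l[g],1);print("edge",g.sum(),"slope %.3f L0 %.1f"%tuple(s),"N",k[g].min().round(1),k[g].max().round(1))
E
python3 - <<'E'
import pickle;from m import *
from rig import bot,monitor,cams
meas(pickle.load(open("c1.pkl","rb"))["side"],165)
p=np.array([432.5,127.7])+2*u
bot.move_linear([*p,137],Q(-16.7),speed=40)
bot.wait(.5)
z=monitor.current_position();print(monitor.current_clock(),z)
c=cams.capture("side");pickle.dump(c,open("c2.pkl","wb"));meas(c,z[2])
cv2.imwrite("pics/low.png",cv2.resize(c["pixels"][250:350,230:340,::-1],(660,600),interpolation=cv2.INTER_CUBIC))
E
```

```text
6 90 slope 0.019 L0 21.4 N [-15.7  14.8]
58 41 slope 0.016 L0 24.0 N [-13.7  15.9]
edge 15 slope 0.063 L0 21.4 N -16.1 14.4
14.3583 [433.07972548 129.60484421 137.04194007]
6 81 slope 0.017 L0 23.6 N [-15.  14.]
58 36 slope 0.030 L0 26.1 N [-14.7  14.7]
edge 15 slope -0.028 L0 23.5 N -15.6 16.9
```

View pics/low.png

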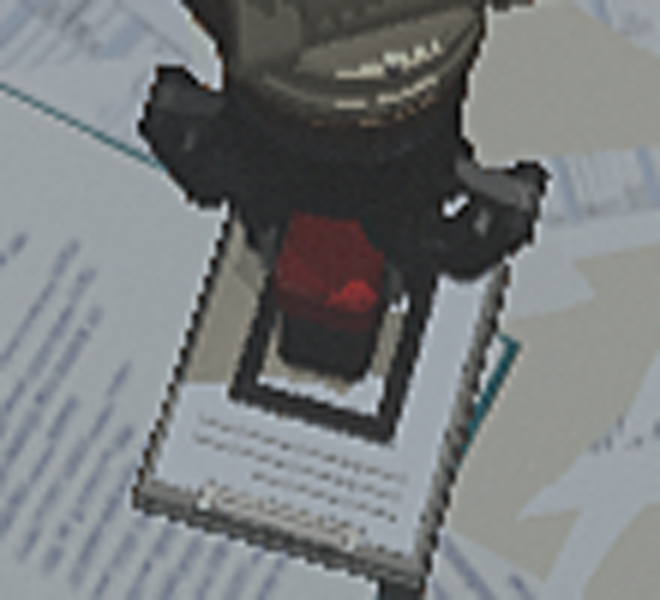

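The stamp hovers about 10 mm over the frame, squared within 0.03 rad and centred within about 1.5 mm along the long side and 1 mm across. In the picture the stamp foot at (330,365) lies between the frame bars with a gap all round. Hand in.

```bash
python3 - <<'E'
from rig import bot,monitor,workorder
print(monitor.current_position(),monitor.current_grip_force(),abs(monitor.current_qd()).max())
print(workorder.hand_in())
E
```

```text
[433.08559284 129.61151075 137.03039325] 40.34080982208252 0.0024697623559012914
the job is handed in; nothing more can be done
None
```

I handed the job in with the gripper still holding the red stamp upright, about 10 mm above the rectangular guide frame, centred within about 1.5 mm and squared within about 0.03 rad; the system returned no verdict.

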